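# Count to the third gap by touch and push the carton in

### The job

Count along the blue sorting rack by touch: lay a closed fingertip on its sprung rail at the first gap next to the red post and run it along the rail, staying in contact, over the first and second gaps to the third, but not on to the fourth. Then, with the fingertips only, push the yellow-and-black carton of key blanks sideways along the track in front of the rack until it stands before that third gap, and push it in lengthwise until it is fully home against the back wall. Pick nothing up, and leave the white-and-red carton, the padlock and the lock cylinder where they are.

Things in the scene. Friction and masses are not known exactly. Their poses are not given: they have to be found in the camera images.
- rack: Low sorting rack fixed to the worktop: blue dividers on a grey floor plate 3 mm thick. Origin on the worktop under the rack's middle, x points into the gaps (away from the robot), y to the rack's left, z up. Five dividers, 6 mm thick, tops 36 mm above the worktop, at y = -132, -66, 0, 66, 132 mm make four gaps 60 mm wide, centred at y = -99, -33, 33, 99 mm.
- mouth (a point): Point on the floor plate at rack x = 0, y = 0: the mouth of the gaps, in line with the tips of the dividers' 3 mm pointed noses. The gaps are open here and closed at the far end by the back wall, whose inside is at rack x = 109 mm.
- track (a point): Point on the floor plate at rack x = -54 mm, y = 0: middle of the track in front of the gaps, which spans rack x = -109 to 0 mm and y = -165 to 165 mm and is open at both its ends. A low aluminium lip (rack x = -115 to -109 mm, top 11 mm above the worktop) runs along the robot's side; a fingertip can pass above it.
- rail: Steel rail, diameter 12 mm, length 280 mm, along the rack's y between the posts, at rack x = 45 mm. Origin at its middle on its axis, 52 mm above the worktop (top 58 mm), axes as the rack's. Sprung: pressed from above it yields straight down up to 8 mm, 2 N to start and 6 N at the bottom, and returns. Smooth brass swellings, 2 mm proud, 24 mm long, mark the inner dividers (y = -66, 0, 66 mm).
- red_post: Red post 30 x 20 x 64 mm at one end of the rail, at rack x = 45 mm and y = +148 or -148 mm; gaps are counted from this end. Origin at the centre of its underside, axes as the rack's. Along the rail from the post's centre, the centres of the gaps 1, 2, 3, 4 are 49, 115, 181, 247 mm away.
- black_post: Black post of the same size at the other end of the rail.
- yellow_carton: Yellow-and-black carton of key blanks, 105 (x) x 55 (y) x 28 mm, about 0.12 kg, loose, in the track near its left or right end, its length along the rack's x. Origin at the centre of its underside. Fully home in a gap, its origin is at rack x = 56 mm and its near end about 4 mm inside the mouth.
- white_carton: White-and-red carton of the same size, loose, parked in the track near the other end. Leave alone.
- padlock: Brass padlock 18 x 45 x 70 mm, loose, standing to the right of the rack. Origin at the centre of its underside. Leave alone.
- lock_cylinder: Nickel lock cylinder 17 x 64 x 37 mm, loose, behind the rack. Origin at the centre of its underside. Leave alone.

How it is judged:
By the outcome, as a careful person would: the job done as asked, in the order asked, and still so for the second after the job is handed in, with the robot touching nothing.
It also fails if it takes over 64 s, if anything falls off the work surface, if the arm or the gripper's body presses on something with over 40 N, if the wrist force passes 120 N, or if a joint passes its speed limit or range.

### The arm

A 7-joint arm with a two-finger parallel gripper is mounted at the origin on a cart in front of the work surface, level with it; the furniture and walls round the work are solid. World frame = base frame: x ahead of the robot, y to its left, z up, the work surface at z = 0. Lengths are in m, angles in degrees, forces in N, time in s.
With the tool pointing down it reaches from about 0.4 to 0.875 m from the base axis. Payload 19.3 kg.
Tool frame: the origin (TCP) lies at the very end of the fingers, on their centre line; the grasp point (between the pads) lies tcp_to_grasp behind it (tcp_to_grasp is the distance from the TCP to the grasp point, in m); z points along the fingers, y is the line along which they close (so a half turn about z gives the same grasp; the last joint's range is limited). The gripper opens to 85 mm and grips with 20 to 120 N. Pads are 22 mm wide; open, the fingers measure 114 mm over their backs; the gripper's body (76 mm by 85 mm) begins 54 mm behind the grasp point. The pads swing forward as they close: fully open they stand 13 mm farther back than shut.
Start: joints at [72.296, 29.874, -2.08, 91.645, 1.215, 58.505, -6.463], TCP at [0.148, -0.607, 0.231] pointing down, gripper open.
Joint ranges: [-166.77, 166.77], [-17.47, 122.26], [-85.68, 81.53], [9.62, 139.38], [-72.42, 252.41], [9.2, 110.78], [-144.41, 144.41]. Speed limits (degrees/s): [108.29, 108.29, 136.94, 136.94, 172.46, 172.46, 172.46].

### API

Orientations are given as [roll, pitch, yaw] about the fixed x, y, z axes, in that order (R = Rz(yaw) Ry(pitch) Rx(roll)).
In Python, from station import * gives the robot as it stands.
- The arm moves only by the shell command python3 -m creep 'ROWS' [OPENING] [FORCE]. ROWS is JSON, a list that holds one entry, the list of rows, each a list of 6 numbers: the shift along the tool's x, y, z in units of 40 mm (1.0 is 40 mm), then the turn, a rotation vector about the tool's x, y, z in units of 10 degrees (1.0 is 10 degrees). In form: [[[x, y, z, rx, ry, rz], ...]]. A call has 1 to 10 rows; each row shifts and turns the commanded pose from where the row before left it, along the tool's axes as they then stand; what a row does not reach is not made up. A row lasts 1/8 s, in which the tool goes at most 62.5 mm and 10.7 degrees, less where a joint would pass 70% of its speed; a pose out of reach is approached as far as the arm can. A call is refused whole if a number of a shift passes 1 or a number of a turn 1, either way. A call with a gripper value outside its range is refused whole. OPENING is the finger opening in mm, from 0 to 85.4, set as the call begins (- or left out, the last holds). The fingers move at their own pace and stop on an object; FORCE is the grip in N (left out, the last holds). Time passes only in rows, so rows that do not move let the fingers close. It gives the time, the measured TCP pose, the force, the opening and the grip force at its end, in the units of the state.
- state(): the state, without advancing time (a new reading comes with each control period).
- grab_frame(name): name is "scene" or "top"; returns (picture, depth): 480x640x3 uint8, red, green, blue; 480x640 float32, m along the optical axis (not along the pixel's ray), 0 where there is no reading.
- camera_model(name): a dict with "fov_y" (degrees; the focal length in pixels is half the picture's height over the tangent of half this angle, whatever the lens; pixels are square), "cx", "cy" (the principal point, pixels), "pose" (4x4, takes a point from camera to world coordinates). Camera axes: x right, y down, z forward; pixel columns grow to the right and rows downward; lengths in m; the calibration is good to about 2 mm. A picture is of the moment at which its call begins. camera_model takes no time and is no camera call.
- hand_in(): hands the job in; it is judged then, once.
The state is a dict: "t": time; "joints": joint angles; "qd": joint speeds; "joint_efforts": joint torques, N m; "eef_pos": TCP position; "eef_rot": TCP orientation; "force": force on the tool from outside, world axes, zero at the start; "wrist_torque": the same for the moment, N m; "grip_width": opening from 0.0 (shut) to 1.0 (fully open); "grasp_force": force on a finger pad.
Only numpy, scipy, OpenCV 4.12 (cv2) and the standard library are available. Lean on these libraries where they do the work, as an engineer would, in place of code of your own. Each camera call takes 0.05 s, during which the arm holds its last target. There are 200 camera calls.

## Working session

There is one attempt and no reset: what is moved stays moved. The work goes in short steps, Python scripts to look and compute and a shell command to move; the robot and the scene stay as the last step left them, time stands still between calls to the robot, and variables do not carry over. Pictures are saved under pics/ and viewed, at most 10 in all, crops included, and the job is handed in when it is done.

```bash
mkdir -p pics; ls
python3 - <<'E'
from station import *
import cv2,numpy as np
for n in("scene","top"):
    p,d=grab_frame(n); cv2.imwrite(f"pics/{n}0.png",p[:,:,::-1]); np.save(f"pics/{n}0.npy",d)
    c=camera_model(n); print(n,c["fov_y"],c["cx"],c["cy"],np.round(c["pose"],3).tolist())
s=state();print(s)
E
```

```text
pics
scene 48.88580320095317 318.6931843281084 237.13051277285194 [[0.775, -0.489, 0.399, 0.18], [-0.631, -0.58, 0.514, -0.409], [-0.02, -0.651, -0.759, 0.848], [0.0, 0.0, 0.0, 1.0]]
top 52.425846805003275 322.32473796434755 238.52038347915695 [[-0.005, -0.989, 0.15, 0.42], [-1.0, 0.005, 0.004, 0.136], [-0.005, -0.15, -0.989, 1.272], [0.0, 0.0, 0.0, 1.0]]
{'t': 0.1, 'joints': array([72.29342309, 29.90616398, -2.08150013, 91.66993429,  1.21524722,
       58.50386352, -6.46403336]), 'qd': array([-0.11588071, -0.05490121, -0.03665173, -0.02913263,  0.02610589,
       -0.05737732, -0.07041853]), 'joint_efforts': array([ 5.39244284e-03, -9.28484344e+01,  1.98445424e+00, -3.70527256e+01,
        1.80235785e-02,  5.40246532e-03, -1.09257569e-04]), 'eef_pos': array([ 0.14775478, -0.60698016,  0.2307823 ]), 'eef_rot': array([-1.79942285e+02,  4.44941650e-03,  1.36830888e+01]), 'force': array([ 0.05954718, -0.27735913, -0.05798631]), 'wrist_torque': array([-0.01614124,  0.00844225, -0.01851429]), 'grasp_force': 0.0, 'grip_width': 1.0052340070816912}
```

View pics/scene0.png

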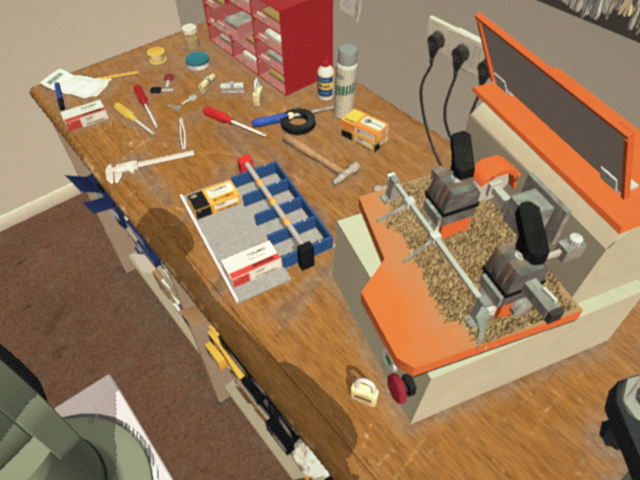

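View pics/top0.png

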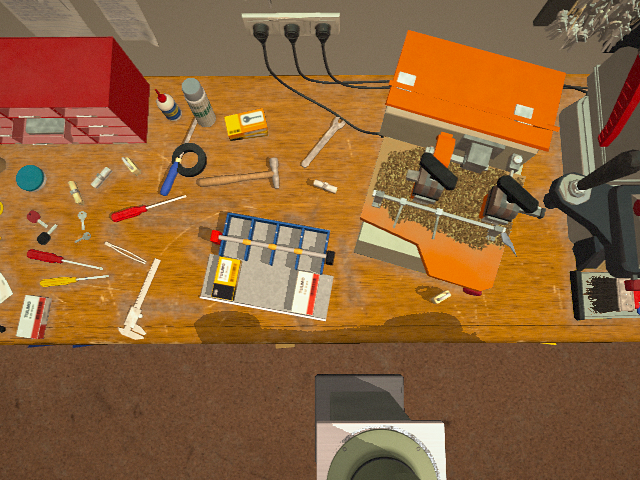

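The scene view shows the red post at the rack's left (245,163) and the black post at its right (305,257). In the top view they are at (215,237) and (330,257). The yellow carton is at the track's left end, (228,278) in the top view, and the white one is at the right end (308,292). So gap 3 should be at rack y = -33.

```bash
cat > h.py <<'E'
import cv2,numpy as np
from station import *
def cloud(n,p,d):
    c=camera_model(n); f=240/np.tan(np.radians(c["fov_y"]/2)); P=np.array(c["pose"])
    v,u=np.mgrid[:480,:640]
    X=np.stack([(u-c["cx"])/f*d,(v-c["cy"])/f*d,d],-1)
    W=X@P[:3,:3].T+P[:3,3]; W[d==0]=np.nan
    return W
def hsv(p): return cv2.cvtColor(p,cv2.COLOR_RGB2HSV)
def masks(p):
    h=hsv(p);H,S,V=[h[...,i].astype(int) for i in range(3)]
    return dict(red=((H<8)|(H>172))&(S>150)&(V>80),blue=(H>100)&(H<125)&(S>120),yel=(H>18)&(H<32)&(S>150)&(V>150),blk=(V<45),white=(S<40)&(V>190),grey=(S<50)&(V>90)&(V<=200))
E
python3 - <<'E'
from h import *
for n in("scene","top"):
    p=cv2.imread(f"pics/{n}0.png")[:,:,::-1].copy(); d=np.load(f"pics/{n}0.npy"); W=cloud(n,p,d); m=masks(p)
    x,y,z=W[...,0],W[...,1],W[...,2]
    roi=(x>.3)&(x<.72)&(y>.05)&(y<.47)
    tab=roi&(z>-.02)&(z<.015); print(n,"lowz med",np.nanmedian(z[tab]),np.nanstd(z[tab]))
    for k,a,b in(("red",.058,.075),("blk",.058,.075),("blue",.030,.042),("yel",.024,.04),("blk",.024,.04),("white",.024,.04),("red",.024,.04)):
        q=roi&m[k]&(z>a)&(z<b)
        if q.sum()<3: print(k,a,q.sum());continue
        pts=W[q][:,:2].astype(np.float32); r=cv2.minAreaRect(pts)
        print(k,a,q.sum(),"mean",W[q].mean(0).round(4),"rect",np.round(r[0],4),np.round(r[1],4),round(r[2],1))
    hi=roi&(z>.058)&(z<.085);print("hi",hi.sum(),[ (int(u),int(v)) for v,u in np.argwhere(hi)[::25]][:12])
p=cv2.imread("pics/top0.png")[200:335,190:350];p2=cv2.imread("pics/scene0.png")[145:310,170:345]
cv2.imwrite("pics/crop0.png",np.vstack([cv2.resize(p,(700,295*2//2),interpolation=2)[:295],cv2.resize(p2,(700,300),interpolation=2)]))
E
```

```text
scene lowz med 0.0011950824768696688 0.004101849363301661
red 0.058 82 mean [0.6116 0.4117 0.0627] rect [0.6118 0.4132] [0.0208 0.0294] 82.2
blk 0.058 98 mean [0.5553 0.1203 0.0626] rect [0.5566 0.1214] [0.017  0.0269] 76.1
blue 0.03 854 mean [0.6107 0.2542 0.0345] rect [0.5974 0.2603] [0.2831 0.1112] 79.4
yel 0.024 186 mean [0.5178 0.3762 0.0313] rect [0.5077 0.3896] [0.0599 0.1046] 78.9
blk 0.024 199 mean [0.5054 0.2864 0.0317] rect [0.5107 0.2594] [0.0417 0.314 ] 14.2
white 0.024 846 mean [0.4805 0.2271 0.0314] rect [0.5369 0.2679] [0.2615 0.1687] 66.9
red 0.024 254 mean [0.4711 0.1817 0.0314] rect [0.5413 0.2663] [0.3088 0.0921] 52.9
hi 433 [(246, 155), (242, 158), (238, 160), (239, 162), (253, 170), (260, 182), (266, 193), (272, 201), (282, 212), (288, 221), (292, 231), (309, 241)]
top lowz med 0.00028684799324951715 0.0036527871493204447
red 0.058 82 mean [0.6136 0.4128 0.0625] rect [0.6132 0.4125] [0.0201 0.0297] 80.9
blk 0.058 62 mean [0.5594 0.1237 0.0627] rect [0.559  0.1236] [0.0162 0.0277] 78.3
blue 0.03 623 mean [0.6178 0.2696 0.0348] rect [0.5992 0.266 ] [0.2691 0.1135] 79.5
yel 0.024 368 mean [0.5218 0.3812 0.0303] rect [0.509  0.3885] [0.0561 0.1049] 79.3
blk 0.024 179 mean [0.4776 0.3879 0.0306] rect [0.5402 0.2759] [0.1641 0.2977] 1.7
white 0.024 585 mean [0.4806 0.2291 0.0304] rect [0.5426 0.2753] [0.2415 0.194 ] 73.5
red 0.024 248 mean [0.4719 0.1754 0.0305] rect [0.5437 0.2665] [0.3103 0.0931] 52.6
hi 322 [(212, 230), (214, 233), (217, 236), (220, 238), (213, 240), (248, 243), (274, 245), (286, 248), (295, 251), (330, 252), (325, 254), (328, 256)]
```

View pics/crop0.png

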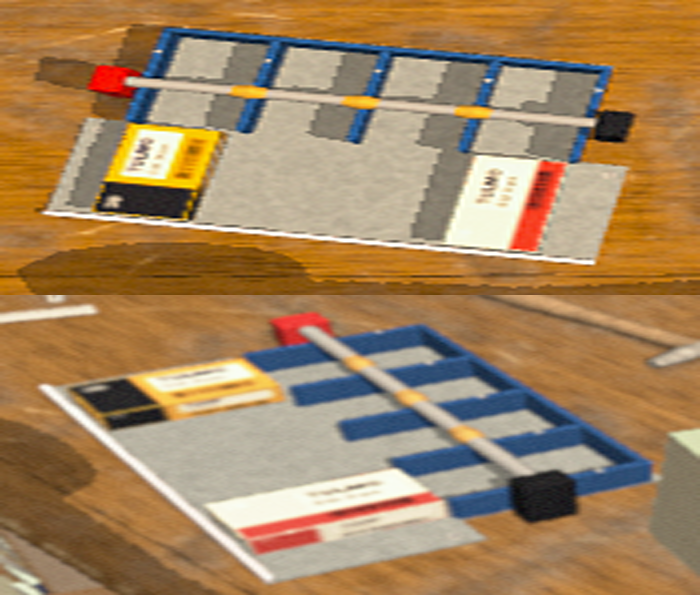

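The crops confirm the layout: red post at the left, both cartons at the track ends, and three brass swellings between the gaps. Next I'll check obstacle heights along the swing and set up a target-to-rows helper.

```bash
cat >> h.py <<'E'
YAW=-10.64; O=np.array([.5411,.2762])
ex=np.array([np.cos(np.radians(YAW)),np.sin(np.radians(YAW))]); ey=np.array([-ex[1],ex[0]])
def r2w(rx,ry): return O+rx*ex+ry*ey
def w2r(p): d=np.asarray(p)[...,:2]-O; return np.stack([d@ex,d@ey],-1)
from scipy.spatial.transform import Rotation as Ro
def go(p,z,yaw=None):
    "tool-axis shift in row units from the measured pose; turn about tool z (first shift, then turn)"
    s=state(); R=Ro.from_euler("xyz",s["eef_rot"],degrees=True)
    d=R.inv().apply(np.array([*p,z])-s["eef_pos"])/.04
    out=[d.round(2).tolist()]
    if yaw is not None:
        w=(R.inv()*Ro.from_euler("xyz",[180,0,yaw],degrees=True)).as_rotvec(degrees=True)/10; out.append(w.round(2).tolist())
    return out
def rep():
    s=state(); print("t",round(s["t"],2),"pos",s["eef_pos"].round(4),"rack",(w2r(s["eef_pos"])*1000).round(1),"rot",s["eef_rot"].round(2),"F",s["force"].round(2),"grip",round(s["grip_width"],3))
E
python3 - <<'E'
from h import *
tot=None
for n in("scene","top"):
    p=cv2.imread(f"pics/{n}0.png")[:,:,::-1].copy(); d=np.load(f"pics/{n}0.npy"); W=cloud(n,p,d); m=masks(p)
    P=W[np.isfinite(W[...,0])]; r=np.hypot(P[:,0],P[:,1]); a=np.degrees(np.arctan2(P[:,1],P[:,0]))
    for lo in range(-80,40,15):
        q=(a>=lo)&(a<lo+15)
        print(n,lo,[ (round(float(P[q&(r>x)&(r<x+.08)][:,2].max()),2) if (q&(r>x)&(r<x+.08)).any() else None) for x in(.3,.38,.46,.54,.62,.7)])
    R=w2r(W); z=W[...,2]
    for k,zz in(("carton",(.025,.0335)),):
        q=(z>zz[0])&(z<zz[1])&(R[...,0]>-.112)&(R[...,0]<-.003)
        for s in(1,-1):
            g=q&(s*R[...,1]>.05)&(s*R[...,1]<.16); rr=R[g]; b=cv2.minAreaRect(rr.astype(np.float32)); print(k,s,len(rr),np.round(b[0],4),np.round(b[1],4),round(b[2],1))
    q=m["blue"]&(z>.034)&(z<.04)&(R[...,0]>.01)&(R[...,0]<.1); print("div y",[ (c,round(float(np.median(R[q&(abs(R[...,1]-c/1000)<.012)][:,1])*1000),1)) for c in(-132,-66,0,66,132) if (q&(abs(R[...,1]-c/1000)<.012)).any()])
    q=(z>.056)&(z<.0615)&(abs(R[...,1])<.13); print("rail x",np.median(R[q][:,0]),np.polyfit(R[q][:,1],R[q][:,0],1))
print(go((.40,-.30),.33,40),r2w(.045,.099),r2w(.045,-.033))
E
```

```text
scene -80 [None, None, None, None, None, None]
scene -65 [None, None, None, None, None, None]
scene -50 [None, None, 0.0, 0.0, 0.0, 0.01]
scene -35 [0.0, 0.01, 0.2, 0.25, 0.37, 0.36]
scene -20 [0.0, 0.01, 0.2, 0.23, 0.36, 0.48]
scene -5 [0.01, 0.01, 0.01, 0.23, 0.35, 0.36]
scene 10 [0.0, 0.03, 0.04, 0.07, 0.06, 0.04]
scene 25 [-0.01, 0.01, 0.04, 0.04, 0.06, 0.07]
carton 1 825 [-0.0545  0.1048] [0.0608 0.1031] 89.6
carton -1 1129 [-0.0546 -0.1014] [0.0596 0.103 ] 89.7
div y [(-132, -132.6), (-66, -66.4), (0, -1.1), (66, 65.9), (132, 130.3)]
rail x 0.04752677105875768 [1.2781549  0.15657974]
top -80 [-0.84, -0.84, -0.84, -0.84, -0.84, -0.84]
top -65 [-0.84, -0.85, -0.01, 0.01, 0.05, 0.17]
top -50 [-0.84, 0.01, 0.01, 0.01, 0.04, 0.18]
top -35 [0.0, 0.01, 0.2, 0.25, 0.37, 0.36]
top -20 [0.01, 0.01, 0.21, 0.23, 0.37, 0.48]
top -5 [0.01, 0.01, 0.01, 0.22, 0.35, 0.36]
top 10 [0.01, 0.04, 0.04, 0.07, 0.06, 0.04]
top 25 [-0.02, 0.01, 0.04, 0.04, 0.07, 0.07]
carton 1 770 [-0.054   0.1042] [0.0567 0.1015] 90.0
carton -1 792 [-0.0539 -0.1023] [0.1016 0.0555] 0.6
div y [(-132, -131.5), (-66, -65.7), (0, -0.2), (66, 65.6), (132, 131.4)]
rail x 0.34206135053549275 [0.49284379 0.23714533]
[[7.94, -5.97, -2.48], [-0.01, -0.0, -2.63]] [0.60360542 0.36518917] [0.57923326 0.23545869]
```

```bash
python3 -m creep '[[[0.3,-0.2,-1,0,0,0],[0.6,-0.4,-1,0,0,0],[0.8,-0.6,-0.8,0,0,0],[0.8,-0.6,-0.7,0,0,0],[0.9,-0.7,0,0,0,0],[0.9,-0.7,0,0,0,0],[0.9,-0.7,0,0,0,0],[0.9,-0.7,0,0,0,0],[0.9,-0.7,0,0,0,0],[0.9,-0.7,0,0,0,0]]]' 0 40; python3 -c "
from h import *
rep(); print(state()['joints'].round(1), go((.44,.05),.36,79.36))"
```

```text
t: 1.35
eef_pos: [0.3987, -0.298, 0.3712]
eef_rot: [-180.0, 0.0, 13.7]
force: [0.0, -0.2, 0.6]
grip_width: -0.005
grasp_force: 0.0
t 1.35 pos [ 0.3987 -0.298   0.3712] rack [ -33.9 -590.6] rot [-1.7999e+02  1.0000e-02  1.3680e+01] F [ 0.05 -0.15  0.57] grip -0.005
[ 41.3  11.2 -13.6  98.5   2.8  70.7 -49.2] [[3.06, -8.21, 0.28], [-0.0, 0.0, -6.57]]
```

```bash
python3 -m creep '[[[0.3,-0.9,0,0,0,0],[0.3,-0.9,0,0,0,0],[0.3,-0.9,0,0,0,0],[0.3,-0.9,0,0,0,0],[0.3,-0.9,0,0,0,0],[0.3,-0.9,0,0,0,0],[0.3,-0.9,0,0,0,0],[0.3,-0.9,0,0,0,0],[0.6,-1,0,0,0,0],[0,0,0,0,0,-1]]]' && python3 -m creep '[[[0,0,0,0,0,-1],[0,0,0,0,0,-1],[0,0,0,0,0,-1],[0,0,0,0,0,-1],[0,0,0,0,0,-1],[0,0,0,0,0,-0.57]]]'; python3 -c "
from h import *
rep(); print(state()['joints'].round(1), go(r2w(.045,.099),.12,79.36))"
```

```text
t: 2.6
eef_pos: [0.4373, 0.0507, 0.3711]
eef_rot: [-179.9, -0.0, 24.0]
force: [-0.2, -0.2, -0.1]
grip_width: -0.0
grasp_force: 0.0
t: 3.35
eef_pos: [0.437, 0.0477, 0.3711]
eef_rot: [-180.0, 0.0, 79.6]
force: [-0.1, -0.9, 0.9]
grip_width: 0.0
grasp_force: 0.0
t 3.35 pos [0.437  0.0477 0.3711] rack [ -60.2 -243.8] rot [-1.7998e+02  1.0000e-02  7.9640e+01] F [-0.11 -0.91  0.89] grip 0.0
[ 20.2   6.8 -37.4 104.8   4.4  69.9 -28.9] [[8.56, 2.67, 6.28], [-0.0, 0.0, 0.03]]
```

```bash
python3 -m creep '[[[0.85,0.26,0,0,0,0.03],[0.85,0.26,0.4,0,0,0],[0.85,0.27,0.6,0,0,0],[0.85,0.27,0.8,0,0,0],[0.85,0.27,0.8,0,0,0],[0.85,0.27,0.8,0,0,0],[0.85,0.27,0.8,0,0,0],[0.85,0.27,0.8,0,0,0],[0.85,0.27,0.7,0,0,0],[0.9,0.27,0.5,0,0,0]]]';python3 -m creep '[[[0,0,0.2,0,0,0],[0,0,0,0,0,0]]]';  python3 -c "
from h import *
rep(); print(go(r2w(.045,.099),.07,79.36))"
```

```text
t: 4.6
eef_pos: [0.6071, 0.3638, 0.1213]
eef_rot: [-179.9, 0.1, 79.1]
force: [-0.3, 0.0, 0.4]
grip_width: 0.002
grasp_force: 0.0
t: 4.85
eef_pos: [0.6065, 0.3626, 0.1144]
eef_rot: [-179.9, 0.1, 79.1]
force: [0.9, -0.5, -0.2]
grip_width: -0.001
grasp_force: 0.0
t 4.85 pos [0.6065 0.3626 0.1144] rack [48.3 97. ] rot [-1.7993e+02  8.0000e-02  7.9080e+01] F [ 0.89 -0.53 -0.19] grip -0.001
[[0.05, -0.08, 1.11], [-0.01, 0.01, -0.03]]
```

Check the tip over the rail from both cameras as it descends.

```bash
python3 -m creep '[[[0.05,-0.08,0.5,0,0,-0.03],[0,0,0.5,0,0,0],[0,0,0.15,0,0,0],[0,0,0,0,0,0]]]';  python3 -c "
from h import *
rep(); print(go(r2w(.045,.099),.055,79.36))
p=grab_frame('scene')[0][100:320,150:400]; q=grab_frame('top')[0][190:335,180:350]
cv2.imwrite('pics/c1.png',np.hstack([cv2.resize(p,(400,352)),cv2.resize(q,(400,352))])[:,:,::-1])
rep()"
```

```text
t: 5.35
eef_pos: [0.6041, 0.3656, 0.0688]
eef_rot: [-180.0, 0.0, 79.4]
force: [0.7, 0.2, 0.2]
grip_width: -0.003
grasp_force: 0.0
t 5.35 pos [0.6041 0.3656 0.0688] rack [45.4 99.5] rot [-1.7997e+02  3.0000e-02  7.9370e+01] F [0.74 0.17 0.2 ] grip -0.003
[[-0.01, -0.01, 0.35], [-0.0, 0.0, 0.0]]
t 5.45 pos [0.6045 0.366  0.0698] rack [ 45.7 100. ] rot [ 1.7998e+02 -3.0000e-02  7.9370e+01] F [-0.65 -0.12 -0.02] grip -0.001
```

View pics/c1.png

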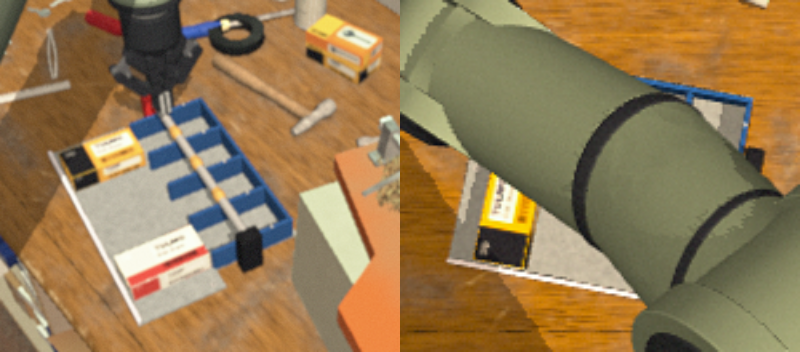

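The closed fingertips (165,105 in the left crop) stand over the rail just right of the red post, so I'm going down onto it.

```bash
python3 -m creep '[[[0,0,0.15,0,0,0],[0,0,0.1,0,0,0],[0,0,0.08,0,0,0],[0,0,0.04,0,0,0],[0,0,0,0,0,0]]]';  python3 -c "
from h import *
rep(); print(go(r2w(.045,-.033),.054,79.36))"
```

```text
t: 6.08
eef_pos: [0.6042, 0.3659, 0.0545]
eef_rot: [180.0, 0.0, 79.4]
force: [-0.5, -0.7, 2.6]
grip_width: -0.004
grasp_force: 1.3
t 6.08 pos [0.6042 0.3659 0.0545] rack [45.5 99.8] rot [180.     0.    79.38] F [-0.49 -0.72  2.6 ] grip -0.004
[[-3.32, -0.01, 0.01], [0.0, 0.0, 0.0]]
```

```bash
for i in 1; do python3 -m creep '[[[0,0,0.04,0,0,0],[-0.1,0,0,0,0,0],[-0.15,0,0,0,0,0],[-0.15,0,0,0,0,0],[-0.15,0,0,0,0,0],[-0.15,0,0,0,0,0],[-0.15,0,0,0,0,0],[-0.15,0,0,0,0,0],[-0.15,0,0,0,0,0]]]'; python3 -m creep '[[[-0.15,0,0,0,0,0],[-0.15,0,0,0,0,0],[-0.15,0,0,0,0,0],[-0.15,0,0,0,0,0],[-0.15,0,0,0,0,0],[-0.15,0,0,0,0,0]]]'; done;  python3 -c "
from h import *
rep(); print(go(r2w(.045,-.033),.0535,79.36))"
```

```text
t: 7.2
eef_pos: [0.5957, 0.32, 0.0528]
eef_rot: [-180.0, 0.0, 79.4]
force: [0.4, 1.7, 3.7]
grip_width: -0.002
grasp_force: 1.6
t: 7.95
eef_pos: [0.589, 0.285, 0.0529]
eef_rot: [180.0, -0.0, 79.4]
force: [0.9, 3.6, 4.4]
grip_width: 0.002
grasp_force: 2.0
t 7.95 pos [0.589  0.285  0.0529] rack [45.5 17.5] rot [180.    -0.    79.38] F [0.89 3.61 4.45] grip 0.002
[[-1.26, -0.01, -0.01], [0.0, -0.0, 0.0]]
```

```bash
python3 -m creep '[[[-0.15,0,0,0,0,0],[-0.15,0,0,0,0,0],[-0.15,0,0,0,0,0],[-0.15,0,0,0,0,0],[-0.15,0,0,0,0,0],[-0.15,0,0,0,0,0],[-0.15,0,0,0,0,0],[-0.15,0,0,0,0,0],[0,0,0,0,0,0]]]';  python3 -c "
from h import *
rep(); print(go(r2w(.045,-.033),.0535,79.36))"
```

```text
t: 9.07
eef_pos: [0.5801, 0.237, 0.0527]
eef_rot: [-180.0, 0.1, 79.3]
force: [-0.1, -2.4, 4.4]
grip_width: -0.005
grasp_force: 1.7
t 9.07 pos [0.5801 0.237  0.0527] rack [ 45.6 -31.3] rot [-1.7998e+02  7.0000e-02  7.9340e+01] F [-0.05 -2.38  4.42] grip -0.005
[[-0.04, -0.01, -0.02], [-0.0, 0.01, -0.0]]
```

```bash
python3 -m creep '[[[-0.04,0,0,0,0,0],[0,0,-0.3,0,0,0],[0,0,-0.7,0,0,0],[0,0,-0.9,0,0,0],[0.8,-0.4,-0.2,0,0,0],[0.9,-0.5,0,0,0,0],[0.9,-0.5,0,0,0,0],[0.9,-0.5,0,0,0,0],[0.9,-0.5,0,0,0,0]]]';  python3 -m creep '[[[0.5,-0.1,0,0,0,0],[0,0,0,0,0,0]]]' 60 20; python3 -c "
from h import *
rep(); print(go(r2w(-.054,.167),.012,79.36))"
```

```text
t: 10.2
eef_pos: [0.5174, 0.4283, 0.1375]
eef_rot: [-180.0, 0.0, 79.4]
force: [0.6, 0.3, -0.1]
grip_width: -0.002
grasp_force: 0.0
t: 10.45
eef_pos: [0.5168, 0.4491, 0.1372]
eef_rot: [-180.0, -0.0, 79.5]
force: [-0.2, -1.0, 0.4]
grip_width: 0.42
grasp_force: 0.0
t 10.45 pos [0.5168 0.4491 0.1372] rack [-55.9 165.5] rot [-1.7996e+02 -2.0000e-02  7.9510e+01] F [-0.24 -1.02  0.45] grip 0.42
[[0.04, 0.05, 3.13], [-0.0, -0.0, 0.01]]
```

```bash
python3 -m creep '[[[0.1,0.05,0.8,0,0,0],[0,0,0.8,0,0,0],[0,0,0.7,0,0,0],[0,0,0.5,0,0,0],[0,0,0.3,0,0,0],[0,0,0,0,0,0]]]'; python3 -c "
from h import *
rep(); print(go(r2w(-.054,.150),.012,79.36))
p=grab_frame('scene')[0][120:320,150:370]; q=grab_frame('top')[0][190:335,180:350]
cv2.imwrite('pics/c2.png',np.hstack([cv2.resize(p,(400,364)),cv2.resize(q,(400,364))])[:,:,::-1])
"
```

```text
t: 11.2
eef_pos: [0.5205, 0.4509, 0.0127]
eef_rot: [-180.0, 0.0, 79.4]
force: [0.5, 0.2, 0.8]
grip_width: 0.699
grasp_force: 0.0
t 11.2 pos [0.5205 0.4509 0.0127] rack [-52.5 167.9] rot [-1.7998e+02  3.0000e-02  7.9370e+01] F [0.52 0.17 0.84] grip 0.699
[[-0.45, -0.04, 0.02], [-0.0, 0.0, 0.0]]
```

View pics/c2.png

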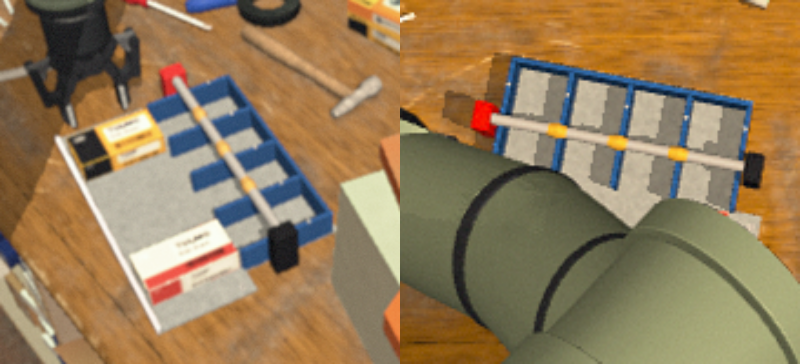

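Two fingertips (68,115 and 125,103 in the left crop) stand beside the yellow carton's left side. Pushing it sideways now.

```bash
python3 -m creep '[[[-0.3,-0.04,0,0,0,0],[-0.2,0,0,0,0,0],[-0.1,0,0,0,0,0],[-0.1,0,0,0,0,0],[-0.1,0,0,0,0,0],[-0.15,0,0,0,0,0],[-0.15,0,0,0,0,0],[-0.15,0,0,0,0,0],[-0.15,0,0,0,0,0],[-0.15,0,0,0,0,0]]]'; python3 -c "
from h import *
rep(); print(go(r2w(-.054,.0055),.012,79.36))"
```

```text
t: 12.55
eef_pos: [0.5074, 0.39, 0.0129]
eef_rot: [-180.0, 0.0, 79.4]
force: [-0.5, 0.7, 1.3]
grip_width: 0.704
grasp_force: 0.5
t 12.55 pos [0.5074 0.39   0.0129] rack [-54.1 105.7] rot [-1.800e+02  1.000e-02  7.937e+01] F [-0.53  0.72  1.27] grip 0.704
[[-2.5, 0.0, 0.02], [-0.0, 0.0, 0.0]]
```

```bash
python3 -m creep '[[[-0.15,0,0,0,0,0],[-0.15,0,0,0,0,0],[-0.15,0,0,0,0,0],[-0.15,0,0,0,0,0],[-0.15,0,0,0,0,0],[-0.15,0,0,0,0,0],[-0.15,0,0,0,0,0],[-0.15,0,0,0,0,0],[-0.1,0,0,0,0,0],[0,0,0,0,0,0]]]'
cat > cart.py <<'E'
from h import *
rep()
import sys
for n in("scene","top"):
    p,d=grab_frame(n); W=cloud(n,p,d); R=w2r(W); z=W[...,2]; m=masks(p)
    x,y=R[...,0],R[...,1]
    tr=(z>.025)&(z<.034)&(x>-.13)&(x<.108)&(abs(y)<.16)&~m["blue"]
    cc=cv2.morphologyEx(tr.astype(np.uint8),cv2.MORPH_OPEN,np.ones((3,3)))
    k,L=cv2.connectedComponents(cc)
    for i in range(1,k):
        g=L==i
        if g.sum()<80: continue
        b=cv2.minAreaRect(R[g].astype(np.float32)); print(n,g.sum(),"yel%.2f"%m["yel"][g].mean(),np.round(np.array(b[0])*1000,1),np.round(np.array(b[1])*1000,1),round(b[2],1),"x %.1f..%.1f y %.1f..%.1f"%(*(np.percentile(x[g],[1,99])*1000),*(np.percentile(y[g],[1,99])*1000)))
    if len(sys.argv)>1 and n==sys.argv[2]: cv2.imwrite(sys.argv[1],cv2.resize(p[130:335,150:370],None,fx=3,fy=2.9)[:,:,::-1])
E
python3 cart.py; python3 -c "
from h import *
print(go(r2w(-.054,.0055),.012,79.36))"
```

```text
t: 13.8
eef_pos: [0.498, 0.3391, 0.0129]
eef_rot: [180.0, 0.0, 79.4]
force: [0.5, 1.1, 0.4]
grip_width: 0.699
grasp_force: 0.0
t 13.8 pos [0.498  0.3391 0.0129] rack [-54.   53.8] rot [1.800e+02 1.000e-02 7.937e+01] F [0.48 1.06 0.39] grip 0.699
scene 951 yel0.22 [-53.7  16.7] [105.6  66.8] 1.0 x -105.3..-3.3 y -14.5..46.7
scene 1125 yel0.00 [ -53.2 -101.5] [106.   59.1] 0.7 x -105.1..-2.6 y -130.1..-74.4
[[-1.22, 0.0, 0.02], [-0.0, -0.0, 0.0]]
```

```bash
python3 -m creep '[[[-0.1,0,0,0,0,0],[-0.15,0,0,0,0,0],[-0.15,0,0,0,0,0],[-0.15,0,0,0,0,0],[-0.15,0,0,0,0,0],[-0.15,0,0,0,0,0],[-0.12,0,0,0,0,0],[-0.08,0,0,0,0,0],[-0.04,0,0,0,0,0],[0,0,0,0,0,0]]]'; 
python3 cart.py pics/c3.png scene
```

```text
t: 15.15
eef_pos: [0.4899, 0.2964, 0.0129]
eef_rot: [-180.0, 0.0, 79.4]
force: [0.9, -0.9, 0.2]
grip_width: 0.701
grasp_force: 0.0
t 15.15 pos [0.4899 0.2964 0.0129] rack [-54.1  10.4] rot [-1.800e+02  1.000e-02  7.937e+01] F [ 0.89 -0.86  0.24] grip 0.701
scene 1031 yel0.22 [-53.5 -27.4] [ 64.7 105.7] 89.6 x -105.5..-3.8 y -57.3..0.8
scene 1132 yel0.00 [ -52.9 -102.1] [105.9  59.3] 0.5 x -105.1..-2.1 y -130.1..-74.7
```

View pics/c3.png

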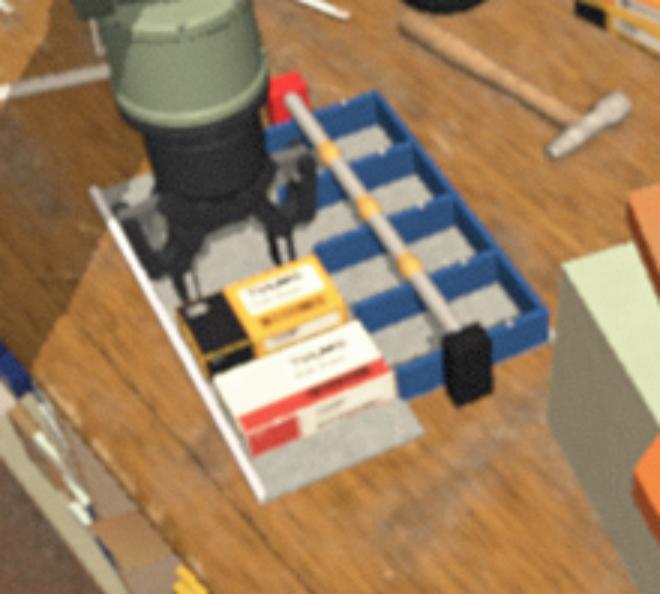

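The carton's far end (330,290) is nearly centred on gap 3, about 3 mm short. One more small nudge, then back off and lift.

```bash
python3 -m creep '[[[-0.04,0,0,0,0,0],[-0.04,0,0,0,0,0],[0,0,0,0,0,0],[0.3,0,0,0,0,0],[0.3,0,-0.2,0,0,0],[0,0,-0.8,0,0,0],[0,0,-0.9,0,0,0],[0,0,-0.9,0,0,0],[0,0,-0.9,0,0,0]]]' ; python3 -m creep '[[[-0.5,-0.8,0,0,0,0],[-0.5,-0.8,0,0,0,0],[-0.5,-0.8,0,0,0,0],[0,0,0,0,0,-1],[0,0,0,0,0,-1],[0,0,0,0,0,-1],[0,0,0,0,0,-1],[0,0,0,0,0,-1],[0,0,0,0,0,-1]]]' 15; python3 -m creep '[[[0,0,0,0,0,-1],[0,0,0,0,0,-1],[0,0,0,0,0,-1],[0,0,0,0,0,0]]]';python3 cart.py; python3 -c "
from h import *
print(state()['joints'].round(1),go(r2w(-.15,-.033),.1,169.36))"
```

```text
t: 16.38
eef_pos: [0.4935, 0.3181, 0.1628]
eef_rot: [-180.0, -0.0, 79.4]
force: [0.5, 0.2, -0.1]
grip_width: 0.704
grasp_force: 0.0
t: 17.5
eef_pos: [0.3884, 0.2767, 0.1616]
eef_rot: [180.0, 0.0, 139.8]
force: [-0.3, -0.0, -0.9]
grip_width: 0.173
grasp_force: 0.0
t: 18.0
eef_pos: [0.3884, 0.2764, 0.1613]
eef_rot: [180.0, -0.0, 169.3]
force: [0.5, -0.0, -0.3]
grip_width: 0.175
grasp_force: 0.0
t 18.0 pos [0.3884 0.2764 0.1613] rack [-150.1  -28. ] rot [ 1.7996e+02 -2.0000e-02  1.6935e+02] F [ 0.51 -0.04 -0.31] grip 0.175
scene 976 yel0.23 [-52.3 -32.6] [107.7  61.2] 1.1 x -105.2..-2.1 y -60.7..-4.2
scene 1114 yel0.00 [ -52.9 -101.6] [ 58.8 106. ] 89.7 x -105.0..-2.0 y -129.5..-74.2
top 647 yel0.43 [-50.2 -33. ] [ 55.3 100.3] 89.8 x -96.7..-1.3 y -59.9..-6.1
top 653 yel0.00 [ -52.  -102.2] [103.7  54.9] 0.6 x -101.8..-1.2 y -129.1..-76.2
[  3.   34.3 -61.7 115.3  38.1  53.5   0.2] [[-0.0, -0.12, 1.53], [0.0, 0.0, -0.02]]
```

The carton is centred on gap 3 (y = -33 in both views). Now down behind its near end.

```bash
python3 -m creep '[[[0,-0.12,0.8,0,0,0],[0,0,0.9,0,0,0],[0,0,0.9,0,0,0],[0,0,0.6,0,0,0],[0,0,0.43,0,0,0],[0,0,0,0,0,0]]]'; python3 -m creep '[[[-0.2,0,0,0,0,0],[-0.3,0,0,0,0,0],[-0.15,0,0,0,0,0],[-0.1,0,0,0,0,0],[-0.1,0,0,0,0,0],[-0.1,0,0,0,0,0],[-0.1,0,0,0,0,0],[0,0,0,0,0,0]]]'; python3 cart.py pics/c4.png scene; python3 -c "
from h import *
print(go(r2w(-.0075,-.033),.016,169.36))"
```

```text
t: 18.85
eef_pos: [0.387, 0.2711, 0.0152]
eef_rot: [-179.9, -0.0, 169.3]
force: [-0.4, 0.3, 0.6]
grip_width: 0.175
grasp_force: 0.0
t: 19.85
eef_pos: [0.429, 0.2632, 0.0157]
eef_rot: [180.0, 0.0, 169.4]
force: [0.7, -0.5, -0.5]
grip_width: 0.172
grasp_force: 0.0
t 19.85 pos [0.429  0.2632 0.0157] rack [-107.8  -33.5] rot [180.     0.   169.36] F [ 0.74 -0.54 -0.52] grip 0.172
scene 898 yel0.23 [-46.2 -31.3] [105.6  59.8] 0.5 x -96.4..5.1 y -60.2..-4.7
scene 1114 yel0.00 [ -53.1 -101.8] [105.3  57.8] 0.5 x -104.9..-1.7 y -129.8..-74.7
top 202 yel0.51 [-10.4 -31.9] [54.3 35.8] 89.4 x -27.1..6.8 y -58.3..-6.0
[[-2.51, 0.01, -0.01], [-0.0, -0.0, 0.0]]
```

View pics/c4.png

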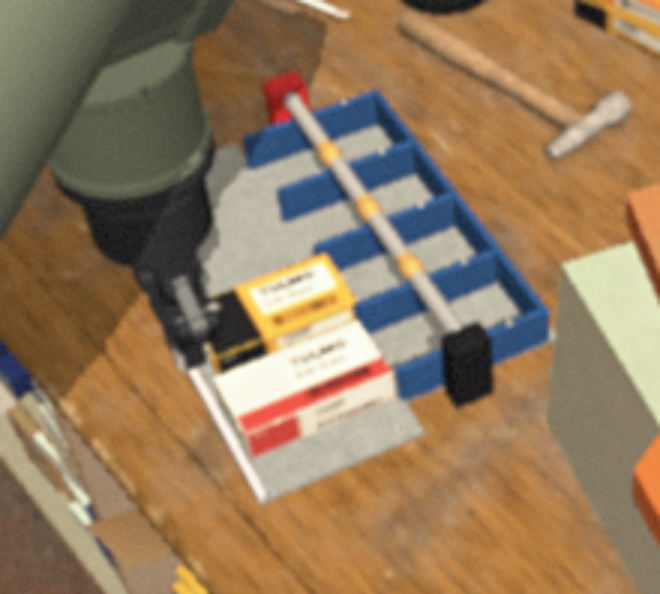

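The far end (330,265) is entering gap 3 squarely and the white carton hasn't moved. I'll keep pushing.

```bash
python3 -m creep '[[[-0.1,0,0,0,0,0],[-0.15,0,0,0,0,0],[-0.15,0,0,0,0,0],[-0.15,0,0,0,0,0],[-0.15,0,0,0,0,0],[-0.15,0,0,0,0,0],[-0.15,0,0,0,0,0],[-0.15,0,0,0,0,0],[0,0,0,0,0,0]]]'; python3 cart.py; python3 -c "
from h import *
print(go(r2w(-.0075,-.033),.016,169.36))"
```

```text
t: 21.08
eef_pos: [0.4744, 0.2546, 0.0156]
eef_rot: [180.0, 0.0, 169.3]
force: [-0.2, 0.1, -0.0]
grip_width: 0.178
grasp_force: 0.0
t 21.07 pos [0.4744 0.2546 0.0156] rack [-61.5 -33.5] rot [1.8000e+02 1.0000e-02 1.6934e+02] F [-0.19  0.15 -0.03] grip 0.178
scene 774 yel0.19 [ -3.3 -30.6] [101.1  61.3] 2.5 x -51.1..44.0 y -60.2..-0.5
scene 1178 yel0.00 [ -52.8 -101.8] [ 59.2 105.9] 89.8 x -104.8..-2.6 y -130.1..-74.2
[[-1.36, 0.01, -0.01], [-0.0, 0.0, 0.0]]
```

```bash
python3 -m creep '[[[-0.1,0,0,0,0,0],[-0.15,0,0,0,0,0],[-0.15,0,0,0,0,0],[-0.15,0,0,0,0,0],[-0.15,0,0,0,0,0],[-0.15,0,0,0,0,0],[-0.15,0,0,0,0,0],[-0.12,0,0,0,0,0],[-0.06,0,0,0,0,0],[0,0,0,0,0,0]]]'; python3 -c "
from h import *
rep();print(go(r2w(-.0075,-.033),.016,169.36))"
```

```text
t: 22.42
eef_pos: [0.5205, 0.246, 0.0157]
eef_rot: [180.0, 0.0, 169.4]
force: [0.7, -0.2, -0.3]
grip_width: 0.177
grasp_force: 0.0
t 22.43 pos [0.5205 0.246  0.0157] rack [-14.7 -33.5] rot [1.8000e+02 1.0000e-02 1.6937e+02] F [ 0.66 -0.19 -0.31] grip 0.177
[[-0.18, 0.01, -0.01], [0.0, 0.0, 0.0]]
```

Now in small steps until the wall is felt.

```bash
python3 -m creep '[[[-0.05,0,0,0,0,0],[-0.05,0,0,0,0,0],[-0.05,0,0,0,0,0],[0,0,0,0,0,0]]]'; python3 -m creep '[[[-0.04,0,0,0,0,0],[-0.03,0,0,0,0,0],[0,0,0,0,0,0]]]'; python3 cart.py
```

```text
t: 22.92
eef_pos: [0.5264, 0.245, 0.0157]
eef_rot: [180.0, 0.0, 169.4]
force: [-0.2, -0.7, 0.1]
grip_width: 0.175
grasp_force: 0.0
t: 23.3
eef_pos: [0.5291, 0.2445, 0.0157]
eef_rot: [180.0, 0.0, 169.4]
force: [-0.9, -0.0, 0.7]
grip_width: 0.176
grasp_force: 0.0
t 23.3 pos [0.5291 0.2445 0.0157] rack [ -5.9 -33.4] rot [180.     0.   169.37] F [-0.94 -0.04  0.71] grip 0.176
scene 404 yel0.18 [ 83.9 -29.1] [60.5 48.1] 89.5 x 60.7..106.8 y -57.2..-0.5
scene 176 yel0.07 [ 34.8 -29.5] [61.4 28.3] 73.6 x 16.7..45.9 y -57.1..-0.5
scene 1138 yel0.00 [ -53.1 -101. ] [ 58.6 106.3] 90.0 x -105.3..-2.3 y -129.9..-73.9
top 328 yel0.00 [ -82.3 -102.5] [44.4 55.1] 0.2 x -103.9..-60.8 y -129.5..-75.4
```

```bash
for i in 1; do python3 -m creep '[[[-0.04,0,0,0,0,0],[0,0,0,0,0,0]]]'|grep -E "pos|force"; python3 -m creep '[[[-0.04,0,0,0,0,0],[0,0,0,0,0,0]]]'|grep -E "pos|force"; done; python3 -c "
from h import *
rep()"
```

```text
eef_pos: [0.5303, 0.2443, 0.0157]
force: [-1.9, 0.2, 0.4]
grasp_force: 1.2
eef_pos: [0.5305, 0.2442, 0.0157]
force: [-14.1, -0.1, 8.6]
grasp_force: 6.4
t 23.9 pos [0.5305 0.2442 0.0157] rack [ -4.6 -33.4] rot [-1.7996e+02 -1.4000e-01  1.6943e+02] F [-14.1   -0.06   8.61] grip 0.179
```

The wall is felt (14 N). Back off, lift and inspect.

```bash
python3 -m creep '[[[0.1,0,0,0,0,0],[0.4,0,0,0,0,0],[0.8,0,0,0,0,0],[1,0,-0.3,0,0,0],[1,0,-1,0,0,0],[0.3,0,-1,0,0,0],[0,0,-1,0,0,0],[0,0,-1,0,0,0],[0,0,-0.5,0,0,0],[0,0,0,0,0,0]]]'; python3 cart.py pics/c5.png top
```

```text
t: 25.15
eef_pos: [0.3908, 0.2704, 0.2082]
eef_rot: [180.0, 0.1, 169.3]
force: [0.3, 0.7, -1.3]
grip_width: 0.175
grasp_force: 0.0
t 25.15 pos [0.3908 0.2704 0.2082] rack [-146.7  -33.5] rot [1.7998e+02 1.0000e-01 1.6934e+02] F [ 0.26  0.74 -1.3 ] grip 0.175
scene 410 yel0.21 [ 83.7 -28.8] [48.7 60.2] 0.6 x 61.1..107.1 y -57.7..0.3
scene 351 yel0.02 [ 25.3 -27.6] [59.9 41.7] 85.3 x 4.6..45.8 y -56.0..-0.2
scene 1139 yel0.00 [ -53.4 -101.5] [106.2  60.1] 1.5 x -105.2..-2.1 y -130.0..-74.8
top 366 yel0.48 [ 81.9 -33.1] [53.  54.7] 2.3 x 55.9..107.6 y -60.0..-6.7
top 239 yel0.04 [ 24.4 -33.1] [36.1 55.3] 0.3 x 6.7..42.4 y -59.5..-6.2
top 652 yel0.00 [ -51.6 -102.4] [103.8  55. ] 0.8 x -102.4..-0.8 y -129.1..-75.6
```

View pics/c5.png

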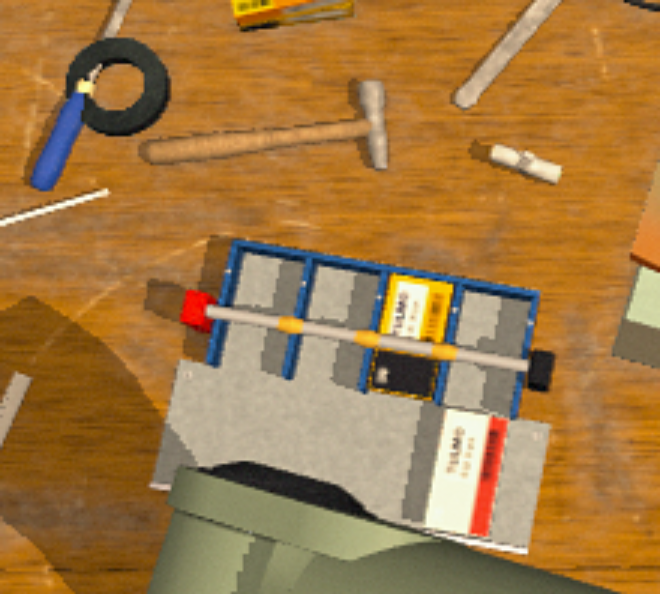

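The yellow carton lies fully home in the third gap from the red post (415,335). The white carton (465,470) and the lock cylinder (525,163) are in place.

```bash
python3 -c "
from station import *
print(hand_in())"
```

```text
the job is handed in; nothing more can be done
None
```

The job is done and handed in at about 25 s: I ran the closed fingertip along the rail from gap 1 to gap 3, then pushed the yellow carton sideways and into gap 3 until it pressed on the back wall at 14 N; the white carton was re-measured in place, and the arm went nowhere near the padlock or lock cylinder.

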